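Prise open the label printer's cover

TASK

The blue roll cover of the label printer has no handle. Take the orange flat-bladed opener from its grey tray, slide the blade up the slope under the cover's front lip, at least two centimetres deep, before prising, and lever the cover up with the blade until it stands upright. Then lay the opener back inside its tray and let go; keep the gripper off the printer and its cover, and leave the other things on the counter where they are.

Things in the scene. Friction and masses are not known exactly. Their poses are not given: they have to be found in the camera images.
- printer: white label printer, fixed, 170 (x) x 150 (y) x 175 high. Origin: centre of its underside; front looks to its -x (towards the robot), z up. Front wall upright at x=-85 up to z=130; from there a plain ramp rises at 32 degrees to x=-35, z=161, running up under the cover's lip. Behind the ramp's top is the roll space (paper roll, top at z=137)
- cover (a joint): blue hinged cover on the printer: 0 shut, grows as its front rises, pi/2 upright, stop at 1.8 rad. Stiff hinge: stays where left (friction 0.12 N m, cover 120 g; 2 N at its front lifts it). Its plate, 150 wide, 5 thick, underside at hinge height, runs 95 mm forward from the hinge, then bends down into the lip. The bend is hollow below, so that a blade tip under the lip can push in it
- hinge (a point): point on the cover's hinge axis, in the middle of the printer's width, at (62, 0, 170) mm in the printer's frame; axes as the printer's
- lip (a point): middle of the lower inner edge of the cover's lip (a flap 34 long, 5 thick, sloping down to the front at 32 degrees, parallel to the ramp); moves with the cover; shut, at (-60.5, 0, 152.5) mm in the printer's frame. Between lip and ramp is a gap of 6 mm square to the slope: the mouth, 60 wide (y -30 to 30) between side cheeks, entered up the slope from the front
- opener: opener lying flat in the tray: orange handle 80 long (x -40 to 40) x 18 wide (y) x 22 high (z); steel blade 18 wide, 2 thick, from the handle's front end 65 mm on to +x, at mid handle height (z=11). About 90 g. Origin: centre of the handle's underside; x points along the blade, z up
- blade_tip (a point): middle of the blade's front end, at (105, 0, 11) mm in the opener's frame; axes as the opener's
- tray: grey shallow tray, fixed to the counter, 220 (x) x 160 (y) outside, inside 212 x 152; floor 4 mm thick, rim 10 mm above the counter. Origin: centre of its underside. It stands to the left or to the right of the robot's middle, and the slip board on the other side.
- sanitiser: bystander: clear bottle, 64 diameter, 170 high; origin centre of underside
- jar: bystander: amber jar, 60 diameter, 80 high; origin centre of underside
- mug: bystander: blue mug, 80 diameter, 90 high; origin centre of underside
- stapler: bystander: red and black stapler, 130 x 35 x 44 high; origin centre of underside
- stamp: bystander: rubber stamp, 45 x 22 base, 65 high, standing on a wooden slip board (160 x 130 x 12 high); origin centre of underside
Things that resemble listed ones, but are neither listed nor needed, are in the scene too. Of the things that look like the opener, take the one that is farthest to the robot's right at the start.

How it is judged:
By the outcome, as a careful person would: the job done as asked, in the order asked, and still so for the second after the job is handed in, with the robot touching nothing.
It also fails if it takes over 61 s, if anything falls off the work surface, if the arm or the gripper's body presses on something with over 40 N, if the wrist force passes 120 N, or if a joint passes its speed limit or range.

ROBOT

A 6-joint arm with a two-finger parallel gripper is mounted at the origin on the work surface. World frame = base frame: x ahead of the robot, y to its left, z up, the work surface at z = 0. Lengths are in m, angles in rad, forces in N, time in s.
With the tool pointing down it reaches from about 0.35 to 1 m from the base axis. Payload 7.1 kg.
Tool frame: the origin (TCP) lies at the very end of the fingers, on their centre line; the grasp point (between the pads) lies 19 mm behind it; z points along the fingers, x is the direction in which the jaws open and shut, and the axes are right-handed (so a half turn about z gives the same grasp; the last joint's range is limited). The gripper opens to 85 mm and grips with 20 to 120 N. Pads are 22 mm wide; open, the fingers measure 114 mm over their backs; the gripper's body (76 mm by 85 mm) begins 54 mm behind the grasp point. The pads swing forward as they close: fully open they stand 13 mm farther back than shut.
Start: joints at [1.127, 0.423, 1.63, -0, 1.089, -0.019], TCP at [0.258, 0.569, 0.231] pointing down, gripper open.
Joint ranges: [-3, 3], [-0.9, 2.11], [0.09, 2.58], [-1.31, 4.45], [0.11, 2.69], [-2.54, 2.54]. Speed limits (rad/s): [2.39, 2.39, 3.01, 3.14, 3.14, 3.14].

INTERFACE

Orientations are given as [roll, pitch, yaw] about the fixed x, y, z axes, in that order (R = Rz(yaw) Ry(pitch) Rx(roll)).
In Python, from plant import manip, telemetry, camera, camera_params, workorder, nets gives the robot as it stands. Calls block until the motion is done:
- manip.movep(position, orientation): joint-space move of the TCP to a pose.
- manip.move_l(position, v=0.15, ori=None): straight line of the TCP; ori=None keeps the orientation; v is the mean speed in m/s.
- manip.set_joints(angles): joint-space move.
- manip.let_go() and manip.close_gripper(squeeze=None): open the fingers fully, or close them until they stop; squeeze is the grip in N (None keeps the last).
- manip.pause(seconds).
- manip.inverse_kinematics(position, orientation): joint angles nearest the present ones, or None.
- telemetry.get_state(): the state.
- camera(name): name is "scene" or "top" or "wrist"; returns (picture, depth): 384x512x3 uint8, blue, green, red; 384x512 float32, m along the optical axis (not along the pixel's ray), 0 where there is no reading.
- camera_params(name): a dict with "fov_y" (degrees; the focal length in pixels is half the picture's height over the tangent of half this angle, whatever the lens; pixels are square), "cx", "cy" (the principal point, pixels), "rvec" (rotation vector, rad) and "tvec" (3), from world to camera coordinates, as OpenCV has them; the wrist camera has in their place "hand_eye" (4x4, takes a point from camera to tool coordinates, whose origin is the TCP and whose axes are the tool frame's). Camera axes: x right, y down, z forward; pixel columns grow to the right and rows downward; lengths in m; the calibration is good to about 2 mm. A picture is of the moment at which its call begins: read the wrist's pose just before it. camera_params takes no time and is no camera call.
A pose or a line that the arm cannot do raises manip.IKError and nothing moves.
- workorder.hand_in(): hands the job in, once; it reports no verdict.
Trained networks look in the newest picture that a camera, given by its name, has taken for a name from the list of things; names that differ only in an ending like _2 or _b are one class to them, and where a whole thing is asked for, a point or a joint stands for the part that bears it (a point fixed in the world has none). Each returns a list of dicts, best first, with "score" (0 to 1); they miss things now and then, are a little off and sometimes report something else, mostly with a low value. They report only what shows in the picture. A call takes as long as a camera call. They do not tell look-alikes from the thing itself.
- nets.search_frame(camera, target): "location" ([x, y, z] in m, in the coordinates of the camera as it stood for that picture, good to about 4 mm: the middle of the surface that is visible of it).
- nets.regions_of(camera, target): "pixels" (384x512 bool, what is visible of it).
- nets.pinpoint(camera, target): "location" ([x, y, z] in m, in the coordinates of the camera as it stood for that picture, good to about 4 mm: a listed point, or the origin of a listed thing).
The state is a dict: "clock": time; "joint_positions": joint angles; "qd": joint speeds; "joint_torque": joint torques, N m; "tool_pos": TCP position; "tool_rot": TCP orientation; "contact_force": force on the tool from outside, world axes, zero at the start; "moment": the same for the moment, N m; "width": finger opening in m.
Only numpy, scipy, OpenCV 4.12 (cv2) and the standard library are available. Lean on these libraries where they do the work, as an engineer would, in place of code of your own. Each camera call takes 0.05 s, during which the arm holds its last target. There are 200 camera calls.

## Working session

There is one attempt and no reset: what is moved stays moved. The work goes in short steps, each a Python script; the robot and the scene stay as the last script left them, time stands still between calls to the robot, and variables do not carry over. Pictures are saved under pics/ and viewed, about 8 in all and at most 12, crops included, and the job is handed in when it is done.

```bash
mkdir -p pics; ls
cat > h.py <<'E'
import numpy as np, cv2
from scipy.spatial.transform import Rotation as R
from plant import manip, telemetry, camera, camera_params, workorder, nets
def K(n,h=384):
    p=camera_params(n); f=h/2/np.tan(np.radians(p["fov_y"])/2); return f,p["cx"],p["cy"],p
def cam2w(n,P,st=None):
    f,cx,cy,p=K(n); P=np.atleast_2d(P)
    if "hand_eye" in p:
        H=np.array(p["hand_eye"]); Q=P@H[:3,:3].T+H[:3,3]
        return Q@R.from_euler('xyz',st["tool_rot"]).as_matrix().T+np.array(st["tool_pos"])
    M=cv2.Rodrigues(np.array(p["rvec"],float))[0]
    return (P-np.array(p["tvec"]).ravel())@M
def cloud(n,depth,st=None):
    f,cx,cy,p=K(n); v,u=np.mgrid[:384,:512]
    P=np.stack([(u-cx)/f*depth,(v-cy)/f*depth,depth],-1).reshape(-1,3)
    W=cam2w(n,P,st).reshape(384,512,3); W[depth==0]=np.nan; return W
E
python3 - <<'E'
from h import *
s=telemetry.get_state(); print(s["clock"],s["tool_pos"],s["tool_rot"])
ims=[]
for n in("scene","top"):
    im,d=camera(n); cv2.imwrite(f"pics/{n}0.png",im); np.save(f"{n}0.npy",d)
    print(n,camera_params(n))
    for t in("opener","blade_tip","tray","printer","hinge","lip","stapler","stamp","jar","mug","sanitiser"):
        for r in nets.pinpoint(n,t)[:4]: print(t,round(r["score"],2),cam2w(n,r["location"]).round(3))
print(telemetry.get_state()["clock"], camera_params("wrist"))
a=cv2.imread("pics/scene0.png");b=cv2.imread("pics/top0.png")
cv2.imwrite("pics/a.png",cv2.resize(a,(800,600)));cv2.imwrite("pics/b.png",cv2.resize(b,(800,600)))
E
```

```text
pics
0.0 [0.25732719 0.56896935 0.23055235] [-3.14155174e+00  1.50896428e-03  1.14597371e+00]
scene {'fov_y': 52.86443791212827, 'cx': 260.63424011716467, 'cy': 196.89585161160176, 'rvec': array([ 0.92671229,  2.69249075, -0.79994065]), 'tvec': array([ 0.44182315, -0.23360703,  1.35102927])}
opener 0.79 [[ 0.433 -0.341  0.004]]
opener 0.5 [[ 0.36  -0.015  0.002]]
blade_tip 0.63 [[ 0.534 -0.33   0.019]]
blade_tip 0.52 [[ 0.467 -0.041  0.011]]
tray 0.86 [[ 0.465 -0.351  0.001]]
printer 0.64 [[0.647 0.024 0.002]]
hinge 0.96 [[0.705 0.036 0.17 ]]
lip 0.85 [[0.585 0.011 0.152]]
stapler 0.65 [[ 0.663 -0.413  0.001]]
stamp 0.62 [[0.424 0.312 0.016]]
jar 0.61 [[ 0.743 -0.266  0.002]]
mug 0.73 [[ 0.656  0.421 -0.001]]
sanitiser 0.83 [[ 0.711  0.287 -0.001]]
sanitiser 0.63 [[0.657 0.42  0.002]]
top {'fov_y': 57.55983732497726, 'cx': 254.89139557407546, 'cy': 186.8940659341223, 'rvec': array([ 2.15914739, -2.12767034,  0.14412377]), 'tvec': array([0.00531811, 0.57068528, 0.99245255])}
opener 0.87 [[ 0.366 -0.012  0.   ]]
opener 0.75 [[ 0.428 -0.342  0.01 ]]
opener 0.34 [[ 0.747 -0.266  0.   ]]

[... 238 characters left out ...]
708 0.034 0.17 ]]
stapler 0.69 [[ 0.658 -0.418  0.006]]
stapler 0.52 [[ 0.471 -0.347  0.005]]
stamp 0.67 [[0.426 0.311 0.016]]
jar 0.89 [[ 0.745 -0.264  0.002]]
jar 0.61 [[ 0.428 -0.343  0.01 ]]
mug 0.8 [[0.657 0.419 0.007]]
sanitiser 0.79 [[0.716 0.284 0.004]]
1.2 {'fov_y': 62.81707700812572, 'cx': 258.46483045726757, 'cy': 190.33976910550643, 'hand_eye': array([[ 9.99999159e-01,  1.04282662e-03,  7.70835416e-04,
         1.75340172e-05],
       [-1.23119404e-03,  9.50140848e-01,  3.11818622e-01,
        -7.91594514e-02],
       [-4.07229458e-04, -3.11819309e-01,  9.50141333e-01,
        -1.42041101e-01],
       [ 0.00000000e+00,  0.00000000e+00,  0.00000000e+00,
         1.00000000e+00]])}
```

View pics/a.png

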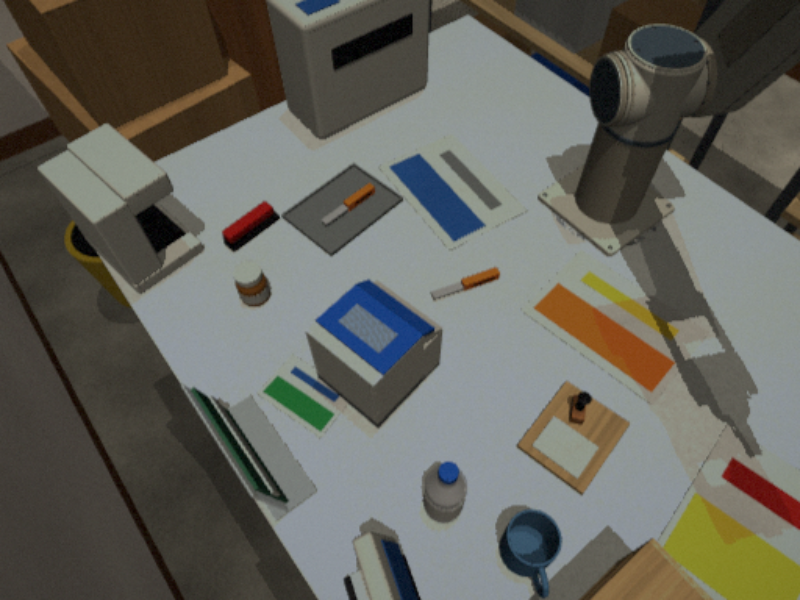

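View pics/b.png

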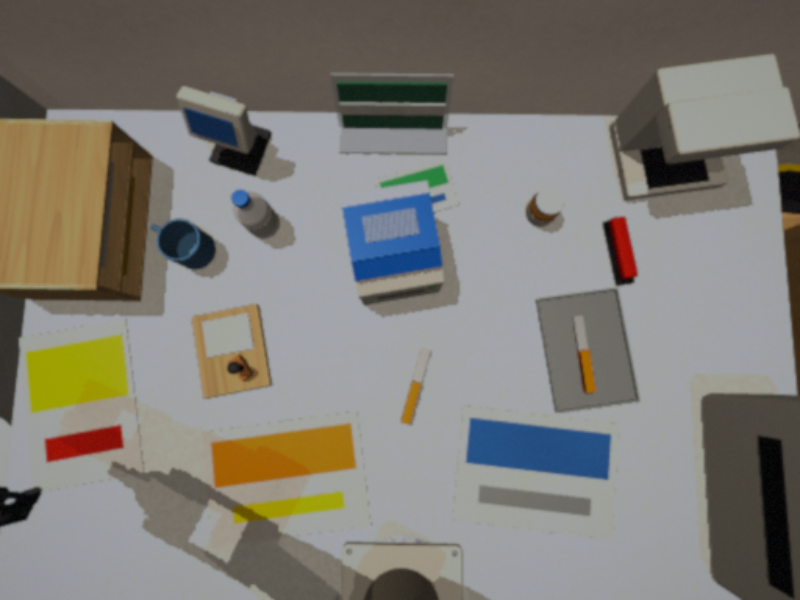

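The opener in the tray (top view 585,355) has a look-alike on the bare counter (416,387). The tray one is right: it is farthest to the robot's right (y≈-0.34 against -0.01). Next I'll fit poses from the depth images and confirm with a wrist crop.

```bash
cat > fit.py <<'E'
from h import *
for n in("scene","top"):
    im=cv2.imread(f"pics/{n}0.png"); W=cloud(n,np.load(f"{n}0.npy")); hsv=cv2.cvtColor(im,cv2.COLOR_BGR2HSV)
    near=np.linalg.norm(W[...,:2]-[0.645,0.024],axis=-1)<0.16
    m=near&(W[...,2]>0.171)&(W[...,2]<0.183)   # flat plate only
    P=W[m]; r=cv2.minAreaRect(P[:,:2].astype(np.float32)); print(n,"plate",m.sum(),np.median(P[:,2]).round(4),np.round(r[0],4),np.round(r[1],4),r[2])
    print(cv2.boxPoints(r).round(3).tolist())
    m=near&(W[...,2]>0.12); P=W[m]; r=cv2.minAreaRect(P[:,:2].astype(np.float32)); print(n,"all",np.round(r[0],4),np.round(r[1],4),r[2])
    o=(hsv[...,0]>5)&(hsv[...,0]<22)&(hsv[...,1]>150)&(np.linalg.norm(W[...,:2]-[0.43,-0.342],axis=-1)<0.07)
    P=W[o]; vx=cv2.fitLine(P[:,:2].astype(np.float32),cv2.DIST_L2,0,.01,.01).ravel(); r=cv2.minAreaRect(P[:,:2].astype(np.float32))
    print(n,"handle",o.sum(),P.mean(0).round(4),np.degrees(np.arctan2(vx[1],vx[0])),np.round(r[0],4),np.round(r[1],4))
    t=(np.linalg.norm(W[...,:2]-[0.467,-0.352],axis=-1)<0.03); print("tray z",np.nanmedian(W[...,2][t]))
E
python3 fit.py
python3 - <<'E'
from h import *
q=telemetry.get_state()["joint_positions"]
for p,o in [([.40,-.345,.25],[np.pi,0,np.pi/2+.1]),([.46,-.01,.25],(R.from_euler('z',.17)*R.from_euler('y',-np.radians(32))*R.from_euler('xyz',[np.pi,0,np.pi/2])).as_euler('xyz'))]:
    print(np.round(o,3),manip.inverse_kinematics(p,list(o)))
E
```

```text
scene plate 2429 0.1763 [0.6667 0.0286] [0.1322 0.1515] 10.86492919921875
[[0.5879999995231628, 0.09099999815225601], [0.6159999966621399, -0.057999998331069946], [0.7459999918937683, -0.032999999821186066], [0.7170000076293945, 0.11500000208616257]]
scene all [0.6471 0.0243] [0.1725 0.1526] 10.800408363342285
scene handle 150 [ 0.431  -0.3393  0.0219] 6.872253 [ 0.4296 -0.3431] [0.0796 0.0219]
tray z 0.010436936839772116
top plate 2581 0.1766 [0.6667 0.0294] [0.1336 0.1496] 10.778011322021484
[[0.5870000123977661, 0.09000000357627869], [0.6150000095367432, -0.05700000002980232], [0.7459999918937683, -0.03200000151991844], [0.7179999947547913, 0.11500000208616257]]
top all [0.649  0.0258] [0.1711 0.1501] 10.7218599319458
top handle 190 [ 0.4287 -0.3411  0.0266] 7.2440557 [ 0.428  -0.3458] [0.0799 0.0274]
tray z 0.008038102762476382
[3.142 0.    1.671] [-0.73423639  0.25838892  1.82618059  0.          1.05702314 -2.40503272]
[2.583 0.    1.741] [-0.16056627 -0.03215393  2.29763866  0.47966058  0.38193475 -2.30369958]
```

```bash
cat >> h.py <<'E'
PC=np.array([0.6475,0.0247,0.]); PY=np.radians(10.8)
RP=R.from_euler('z',PY)
def pw(x,y,z): return PC+RP.apply(np.array([x,y,z])/1000)
D=R.from_euler('xyz',[np.pi,0,np.pi/2]).as_matrix()   # tool in opener frame: y forward, z down
GX=-0.010; GZ=0.003-0.0  # TCP in opener frame (x, z) when gripped
def tcp_for_tip(tipw,yaw,pitch,g=None,flip=False):
    """TCP pose that puts the blade tip at tipw, opener yaw/pitch(up) given; g = TCP in opener frame (m)"""
    g=np.array([GX,0,GZ]) if g is None else np.array(g)
    Ro=R.from_euler('z',yaw)*R.from_euler('y',-pitch)
    p=tipw+Ro.apply(g-np.array([.105,0,.011]))
    o=(Ro*R.from_matrix(D)*(R.from_euler('z',np.pi) if flip else R.identity())).as_euler('xyz')
    return p,list(o)
E
python3 - <<'E'
from h import *
th=np.radians(32)
for flip in(False,True):
    for a in range(-10,100,20):
        # tip on arc about hinge
        if a<0: t=(-120,110)
        else:
            v=np.array([-102.,-5]); c,s=np.cos(np.radians(a)),np.sin(np.radians(a)); t=(62+v[0]*c+v[1]*s, 170-v[0]*s+v[1]*c)
        p,o=tcp_for_tip(pw(t[0],0,t[1]),PY,th,flip=flip); q=manip.inverse_kinematics(p,o); print(flip,a,p.round(3),None if q is None else np.round(q,2))
# wrist look over tray, tool y forward
manip.movep([.42,-.343,.22],[np.pi,0,np.pi/2+.124])
s=telemetry.get_state(); im,d=camera("wrist"); cv2.imwrite("pics/w1.png",im); np.save("w1.npy",d)
print(s["clock"],s["contact_force"])
for t in("opener","blade_tip","tray"):
    for r in nets.pinpoint("wrist",t)[:2]: print(t,r["score"],cam2w("wrist",r["location"],s).round(4))
W=cloud("wrist",d,s); hsv=cv2.cvtColor(im,cv2.COLOR_BGR2HSV)
o=(hsv[...,0]>5)&(hsv[...,0]<22)&(hsv[...,1]>150)&(np.linalg.norm(W[...,:2]-[0.43,-0.342],axis=-1)<0.07)&(W[...,2]>.018)
P=W[o].astype(np.float32); r=cv2.minAreaRect(P[:,:2]); v=cv2.fitLine(P[:,:2],cv2.DIST_L2,0,.01,.01).ravel()
print(o.sum(),np.median(P,0),r,np.degrees(np.arctan2(v[1],v[0])))
E
```

```text
False -10 [ 0.438 -0.015  0.042] [-0.2   0.56  2.45  2.66  0.44  1.68]
False 10 [ 0.517 -0.     0.115] [-0.12  0.38  2.29  1.92  0.17  2.53]
False 30 [0.528 0.002 0.149] None
False 50 [0.549 0.006 0.177] None
False 70 [0.578 0.011 0.196] [-0.07  0.26  2.12  0.57  0.26 -2.35]
False 90 [0.612 0.018 0.204] [-0.05  0.29  2.05  0.46  0.29 -2.22]
True -10 [ 0.438 -0.015  0.042] [-0.2   0.56  2.45  2.66  0.44 -1.46]
True 10 [ 0.517 -0.     0.115] [-0.12  0.38  2.29  1.92  0.17 -0.61]
True 30 [0.528 0.002 0.149] [-0.11  0.3   2.25  1.26  0.16  0.07]
True 50 [0.549 0.006 0.177] [-0.09  0.26  2.19  0.79  0.21  0.55]
True 70 [0.578 0.011 0.196] [-0.07  0.26  2.12  0.57  0.26  0.79]
True 90 [0.612 0.018 0.204] [-0.05  0.29  2.05  0.46  0.29  0.92]
4.4417 [0.53732618 0.32537955 0.97717955]
opener 0.95 [[ 0.4311 -0.3473  0.0053]]
blade_tip 0.87 [[ 0.5282 -0.3309  0.013 ]]
blade_tip 0.81 [[ 0.4582 -0.0385  0.0098]]
tray 0.96 [[ 0.4712 -0.3481 -0.0023]]Traceback (most recent call last):
  File "<stdin>", line 18, in <module>
cv2.error: OpenCV(4.12.0) /io/opencv/modules/imgproc/src/convhull.cpp:143: error: (-215:Assertion failed) total >= 0 && (depth == CV_32F || depth == CV_32S) in function 'convexHull'
```

View pics/w1.png

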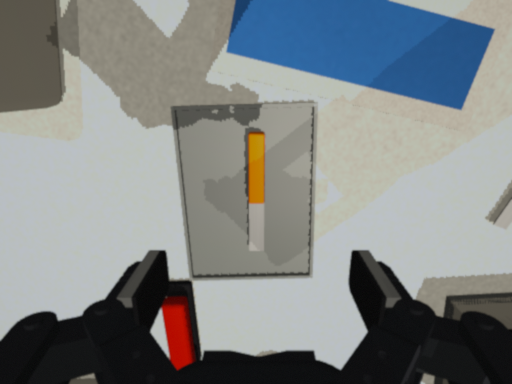

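```bash
cat >> h.py <<'E'
def tcp_l(tipw,yaw,pitch,lean,g):
    """lean: tool tilted towards the blade by lean in the opener frame; g: TCP in opener frame"""
    Ro=R.from_euler('z',yaw)*R.from_euler('y',-pitch)
    p=np.array(tipw)+Ro.apply(np.array(g)-np.array([.105,0,.011]))
    return p,list((Ro*R.from_euler('y',lean)*R.from_matrix(D)).as_euler('xyz'))
E
python3 - <<'E'
from h import *
s=telemetry.get_state()
im=cv2.imread("pics/w1.png"); d=np.load("w1.npy"); W=cloud("wrist",d,s); hsv=cv2.cvtColor(im,cv2.COLOR_BGR2HSV)
o=(hsv[...,0]>8)&(hsv[...,0]<28)&(hsv[...,1]>150); o[:,:235]=0;o[:,280:]=0;o[:120]=0;o[215:]=0
P=W[o]; P=P[~np.isnan(P[:,0])].astype(np.float32);print(o.sum(),len(P),np.median(P,0))
r=cv2.minAreaRect(P[:,:2]); v=cv2.fitLine(P[:,:2],cv2.DIST_L2,0,.01,.01).ravel(); print(r,np.degrees(np.arctan2(v[1],v[0])))
b=(hsv[...,1]<60)&(hsv[...,2]>150);b[:205]=0;b[252:]=0;b[:,245:]&=True;b[:,:246]=0;b[:,268:]=0
P=W[b];print("blade",b.sum(),np.nanmedian(P,0),np.nanmax(P[:,0]))
print("floor",np.nanmedian(W[150:250,195:235].reshape(-1,3),0))
th=np.radians(32)
for ld in(15,22,30):
    L=np.radians(ld); g=[-.008,0,.005]
    print("lean",ld, manip.inverse_kinematics(*tcp_l([.533,-.329,.015],.124,0,L,g)))
    for a in(-10,0,30,60,90,100):
        v=np.array([-102.,-5]); c,sn=np.cos(np.radians(a)),np.sin(np.radians(a)); t=(62+v[0]*c+v[1]*sn, 170-v[0]*sn+v[1]*c)
        if a<0:t=(-100,120)
        q=manip.inverse_kinematics(*tcp_l(pw(t[0],0,t[1]),PY,th,L,g)); print(a,None if q is None else np.round(q,2))
E
```

```text
1140 1137 [ 0.4244276  -0.34544772  0.02524729]Traceback (most recent call last):
  File "<stdin>", line 6, in <module>
cv2.error: OpenCV(4.12.0) /io/opencv/modules/imgproc/src/convhull.cpp:143: error: (-215:Assertion failed) total >= 0 && (depth == CV_32F || depth == CV_32S) in function 'convexHull'
```

Run:
```python
from h import *
s=telemetry.get_state()
im=cv2.imread("pics/w1.png"); d=np.load("w1.npy"); W=cloud("wrist",d,s); hsv=cv2.cvtColor(im,cv2.COLOR_BGR2HSV)
o=(hsv[...,0]>8)&(hsv[...,0]<28)&(hsv[...,1]>150); o[:,:235]=0;o[:,280:]=0;o[:120]=0;o[215:]=0
P=W[o&(W[...,2]>.022)][:,:2].astype(np.float32).copy()
r=cv2.minAreaRect(P); v=cv2.fitLine(P,cv2.DIST_L2,0,.01,.01).ravel(); print(r,np.degrees(np.arctan2(v[1],v[0])))
P=W[205:250,250:263].reshape(-1,3);print("blade",np.nanmedian(P,0),np.nanmax(P[P[:,2]>.011,0]))
print("floor",np.nanmedian(W[150:250,195:235].reshape(-1,3),0))
th=np.radians(32)
for ld in(15,22,30):
    L=np.radians(ld); g=[-.008,0,.005]
    print("lean",ld, manip.inverse_kinematics(*tcp_l([.533,-.329,.015],.124,0,L,g)))
    for a in(-10,0,30,60,90,100):
        v=np.array([-102.,-5]); c,sn=np.cos(np.radians(a)),np.sin(np.radians(a)); t=(62+v[0]*c+v[1]*sn, 170-v[0]*sn+v[1]*c)
        if a<0:t=(-100,120)
        q=manip.inverse_kinematics(*tcp_l(pw(t[0],0,t[1]),PY,th,L,g)); print(a,None if q is None else np.round(q,2))
```

```text
((0.4275185167789459, -0.3449561893939972), (0.07761996239423752, 0.017441798001527786), 6.628515720367432) 7.2878695
blade [ 0.50100001 -0.33570911  0.01541249] 0.5317549646085629
floor [ 0.47664083 -0.38944531  0.00338031]
lean 15 [-0.60955675  0.7218222   1.78021903 -0.23282936  0.84960225 -2.13183477]
-10 [-0.11  0.46  2.27  0.58  0.16 -2.43]
0 [-0.07  0.4   2.14  0.23  0.32 -2.04]
30 [-0.06  0.31  2.09  0.16  0.46 -1.95]
60 [-0.04  0.29  1.99  0.12  0.58 -1.89]
90 [-0.02  0.33  1.88  0.1   0.65 -1.85]
100 [-0.01  0.35  1.84  0.1   0.66 -1.84]
lean 22 [-0.57226369  0.76492352  1.71655942 -0.29327718  0.98103579 -2.06373961]
-10 [-0.08  0.46  2.2   0.15  0.32 -1.98]
0 [-0.05  0.42  2.06  0.09  0.49 -1.88]
30 [-0.04  0.34  2.01  0.07  0.62 -1.85]
60 [-0.03  0.32  1.91  0.05  0.74 -1.82]
90 [-0.01  0.37  1.8   0.05  0.81 -1.8 ]
100 [-0.    0.39  1.76  0.04  0.82 -1.79]
lean 30 [-0.53533672  0.82135215  1.6424997  -0.3455325   1.12982007 -2.0094826 ]
-10 [-0.06  0.49  2.11  0.02  0.51 -1.83]
0 [-0.03  0.46  1.97  0.01  0.68 -1.8 ]
30 [-0.02  0.38  1.92  0.01  0.8  -1.79]
60 [-0.01  0.37  1.82  0.01  0.91 -1.77]
90 [ 0.01  0.42  1.7   0.01  0.99 -1.76]
100 [ 0.01  0.44  1.66  0.01  1.   -1.75]
```

```bash
cat >> h.py <<'E'
LEAN=np.radians(20); G=np.array([-.012,0,.006]); OY=0.1257; TIP0=np.array([.5318,-.3316,.015])
E
python3 - <<'E'
from h import *
p,o=tcp_l(TIP0,OY,0,LEAN,G); print(p)
manip.movep(p+[0,0,.07],o); manip.move_l(p,v=.12)
manip.close_gripper(squeeze=90); s=telemetry.get_state(); print(s["width"],s["clock"],s["contact_force"])
manip.move_l(p+[0,0,.09],v=.15); s=telemetry.get_state(); print(s["width"],s["clock"],s["contact_force"],s["moment"])
p2,o2=tcp_l(pw(-135,0,125),PY,np.radians(32),LEAN,G)
p1=(p+p2)/2;p1[2]=.2
manip.movep([.42,-.2,.2],o); manip.movep(p2+[-.03,0,.05],o2)
s=telemetry.get_state(); print(s["clock"],s["tool_pos"],s["contact_force"])
exp=pw(-135,0,125)+[-.03,0,.05]; print("tip expected",exp)
for n in("scene","top","wrist"):
    im,d=camera(n); cv2.imwrite(f"pics/{n}2.png",im); np.save(f"{n}2.npy",d)
    for t in("blade_tip","opener","lip"):
        for r in nets.pinpoint(n,t)[:3]: print(n,t,round(r["score"],2),cam2w(n,r["location"],s).round(4))
im=np.hstack([cv2.imread("pics/scene2.png")[100:340,160:420],cv2.imread("pics/top2.png")[100:340,160:420]])
cv2.imwrite("pics/c2.png",cv2.resize(im,None,fx=1.5,fy=1.5))
E
```

```text
[ 0.41572311 -0.3462682   0.01      ]
0.01588557498168001 6.625 [0.52617372 0.50560408 5.89037592]
0.015579277475772282 7.375 [-0.05620484  0.36249134 -0.89816178] [-0.00507288 -0.21191421  0.01122213]
8.975 [ 0.39131795 -0.01963403  0.10868363] [ 0.31408572  0.30393803 -0.76139982]
tip expected [ 0.48489122 -0.00059648  0.175     ]
scene blade_tip 0.76 [[ 0.4654 -0.0416  0.0129]]
scene blade_tip 0.74 [[0.645  0.0255 0.0048]]
scene blade_tip 0.62 [[ 0.4889 -0.0018  0.1794]]
scene opener 0.66 [[ 0.4104 -0.017   0.1092]]
scene opener 0.55 [[ 0.3597 -0.0129  0.0034]]
scene lip 0.84 [[0.5865 0.0118 0.1549]]
top blade_tip 0.65 [[ 0.469  -0.0394  0.0132]]
top blade_tip 0.49 [[4.845e-01 4.000e-04 1.765e-01]]
top opener 0.74 [[ 0.4044 -0.0186  0.1126]]
top lip 0.85 [[0.5868 0.0119 0.148 ]]
wrist blade_tip 0.71 [[ 0.4647 -0.0392  0.0129]]
wrist blade_tip 0.63 [[ 7.392e-01 -2.643e-01 -4.000e-04]]
wrist opener 0.78 [[ 0.4109 -0.0193  0.1107]]
```

View pics/c2.png

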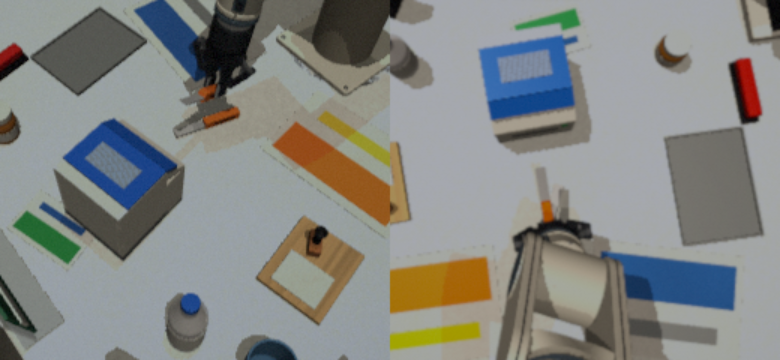

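View pics/wrist2.png

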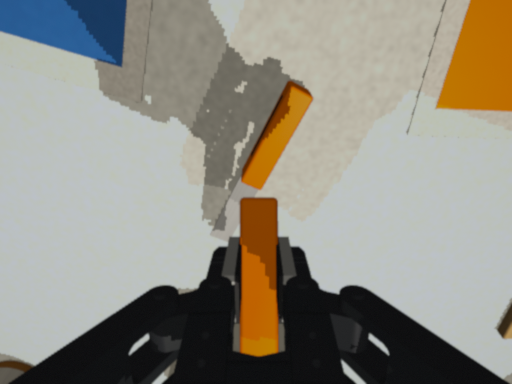

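The opener is held straight, as the wrist view shows: handle at (258,275), in line with the jaws. Its tip is within about 2–5 mm of the predicted spot. The tray is empty and the printer is untouched. Next I'll touch the ramp below the lip to get the exact height.

```bash
cat >> h.py <<'E'
T32=np.radians(32); U=np.array([np.cos(T32),np.sin(T32)]); N=np.array([-np.sin(T32),np.cos(T32)]); B=np.array([-57.3,147.4])
def sl(s,h,pitch=T32):
    t=B+s*U+h*N; return tcp_l(pw(t[0],0,t[1]),PY,pitch,LEAN,G)
def fun():
    """outside force in slope axes: along u, sideways, along n"""
    st=telemetry.get_state(); f=RP.inv().apply(st["contact_force"]); return np.array([f[0]*U[0]+f[2]*U[1],f[1],f[0]*N[0]+f[2]*N[1]]),st
E
python3 - <<'E'
from h import *
p,o=sl(-45,14); manip.movep(p,o)
p,o=sl(-16,9); manip.move_l(p,v=.06,ori=o)
manip.pause(.3); f0,s=fun(); print(f0,s["clock"])
h=9
while h>-4:
    h-=0.6; p,_=sl(-16,h); manip.move_l(p,v=.02); f,s=fun(); print(round(h,1),(f-f0).round(2),round(s["clock"],2))
    if (f-f0)[2]>2: break
im,d=camera("scene"); cv2.imwrite("pics/c3.png",cv2.resize(im[160:260,180:320],None,fx=5,fy=5,interpolation=2))
E
```

```text
[ 0.22012853 -0.28922045 -1.35432948] 10.9083
8.4 [-0.62  0.73  1.1 ] 11.16
7.8 [-0.76 -0.07  0.45] 11.41
7.2 [-0.04  0.87 -0.33] 11.66
6.6 [-0.92  0.67  1.27] 11.91
6.0 [-1.    0.32 -0.8 ] 12.16
5.4 [-0.16 -0.97 -0.16] 12.41
4.8 [-0.63  0.28  0.19] 12.66
4.2 [0.06 0.01 0.73] 12.91
3.6 [-0.81  0.33  1.06] 13.16
3.0 [-0.91 -0.27  0.36] 13.41
2.4 [-0.34 -0.54  1.13] 13.66
1.8 [-0.71  0.88  2.39] 13.91
```

View pics/c3.png

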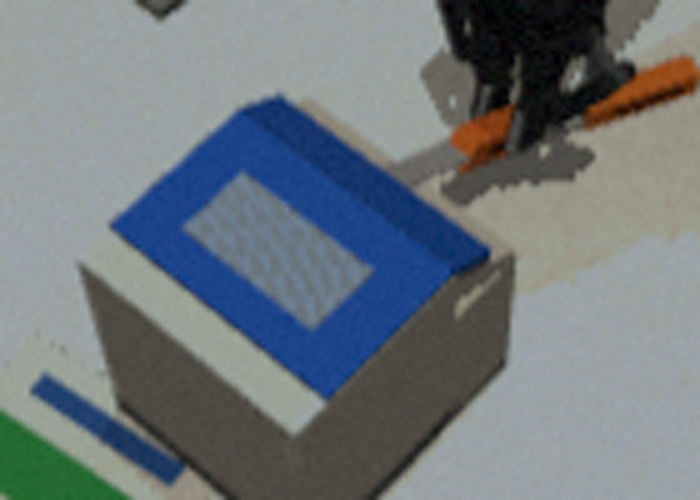

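Run:
```python
from h import *
def avg():
    F=[]
    for _ in range(4): manip.pause(.03); F.append(fun()[0])
    return np.mean(F,0)
h=1.8
while h>-6:
    f=avg(); print(round(h,1),f.round(2),round(telemetry.get_state()["clock"],2))
    if f[2]>3: break
    h-=0.7; p,_=sl(-16,h); manip.move_l(p,v=.02)
```

```text
1.8 [-0.48 -0.14  0.76] 14.09
1.1 [-1.33 -0.01  3.62] 14.47
```

Run:
```python
from h import *
def avg():
    F=[]
    for _ in range(3): manip.pause(.03); F.append(fun()[0])
    return np.mean(F,0)
p,o=sl(-16,3.7); manip.move_l(p,v=.02); print("free",avg().round(2))
for s in(-8,-2,4,10,15,19,22,25):
    p,_=sl(s,3.7); manip.move_l(p,v=.04); f=avg(); print(s,f.round(2),round(telemetry.get_state()["clock"],2))
    if abs(f[0])>8 or abs(f[2])>10: print("stop");break
s=telemetry.get_state()
im,d=camera("scene"); cv2.imwrite("pics/c4.png",cv2.resize(im[160:260,180:320],None,fx=5,fy=5,interpolation=2))
im2,d=camera("top"); cv2.imwrite("pics/top4.png",im2)
for n in("scene","top"):
    for t in("opener","lip"):
        for r in nets.pinpoint(n,t)[:3]: print(n,t,round(r["score"],2),cam2w(n,r["location"],s).round(4))
print("tip",pw(*[(B+25*U+3.7*N)[0],0,(B+25*U+3.7*N)[1]]))
```

```text
free [-0.52 -0.14 -0.81]
-8 [-0.46  0.23 -0.71] 15.31
-2 [-0.33 -0.08 -0.44] 15.71
4 [-0.27  0.32 -0.92] 16.11
10 [-0.37 -0.38 -0.76] 16.51
15 [-0.77 -0.09 -1.6 ] 16.88
19 [-0.67 -0.18 -0.86] 17.23
22 [-0.56 -0.15 -0.74] 17.58
25 [-0.57  0.43 -0.45] 17.93
scene opener 0.8 [[ 0.3592 -0.0171  0.0015]]
scene opener 0.71 [[0.5305 0.0022 0.101 ]]
scene lip 0.92 [[0.5855 0.0099 0.156 ]]
top opener 0.5 [[0.5284 0.0037 0.1034]]
top lip 0.59 [[0.5845 0.0153 0.1506]]
tip [0.61011464 0.01756836 0.16378576]
```

View pics/c4.png

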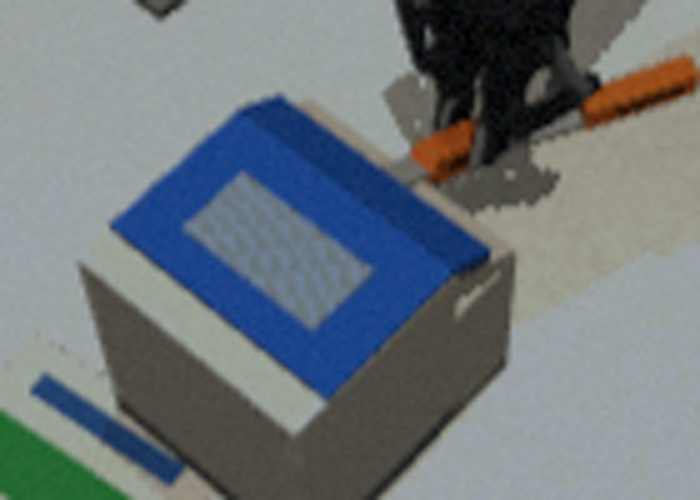

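```bash
cat >> h.py <<'E'
def arc(a,v,pitch=T32):
    c,s=np.cos(np.radians(a)),np.sin(np.radians(a))
    return tcp_l(pw(62+v[0]*c+v[1]*s,0,170-v[0]*s+v[1]*c),PY,pitch,LEAN,G)
E
python3 - <<'E'
from h import *
v0=np.array([-100.1,-6.2]); v1=np.array([-95.5,-2.5])
for a in range(4,61,7):
    k=np.clip((a-4)/28,0,1); p,o=arc(a,v0+k*(v1-v0)); manip.move_l(p,v=.06)
    f,s=fun(); w=RP.inv().apply(s["contact_force"]); print(a,w.round(1),round(s["clock"],2),s["width"].round(4))
    if np.linalg.norm(w)>15: print("stop");break
ims=[]
for n in("scene","top"):
    im,d=camera(n); ims.append(im[60:300,160:400]); np.save(n+"5.npy",d); cv2.imwrite(f"pics/{n}5.png",im)
cv2.imwrite("pics/c5.png",cv2.resize(np.hstack(ims),None,fx=1.6,fy=1.6))
E
```

```text
Traceback (most recent call last):
AttributeError: 'float' object has no attribute 'round'
```

Run:
```python
from h import *
v0=np.array([-100.1,-6.2]); v1=np.array([-95.5,-2.5])
for a in range(4,61,7):
    k=np.clip((a-4)/28,0,1); p,o=arc(a,v0+k*(v1-v0)); manip.move_l(p,v=.06)
    f,s=fun(); w=RP.inv().apply(s["contact_force"]); print(a,w.round(1),round(s["clock"],2),round(s["width"],4))
    if np.linalg.norm(w)>15: print("stop");break
ims=[]
for n in("scene","top"):
    im,d=camera(n); ims.append(im[60:300,160:400]); np.save(n+"5.npy",d); cv2.imwrite(f"pics/{n}5.png",im)
cv2.imwrite("pics/c5.png",cv2.resize(np.hstack(ims),None,fx=1.6,fy=1.6))
```

```text
4 [-0.1 -0.4 -0.2] 18.75 0.0157
11 [ 0.6 -0.9 -0.5] 19.12 0.0158
18 [-0.   0.4 -1.5] 19.48 0.0161
25 [ 0.3  0.1 -1.8] 19.85 0.0159
32 [ 0.2 -0.3 -1. ] 20.21 0.0157
39 [-0.7 -0.5 -0.8] 20.55 0.0158
46 [-0.2 -0.  -0.4] 20.89 0.0163
53 [ 0.2 -0.4 -0.6] 21.23 0.016
60 [ 0.4  1.2 -0.7] 21.57 0.0154
```

View pics/c5.png

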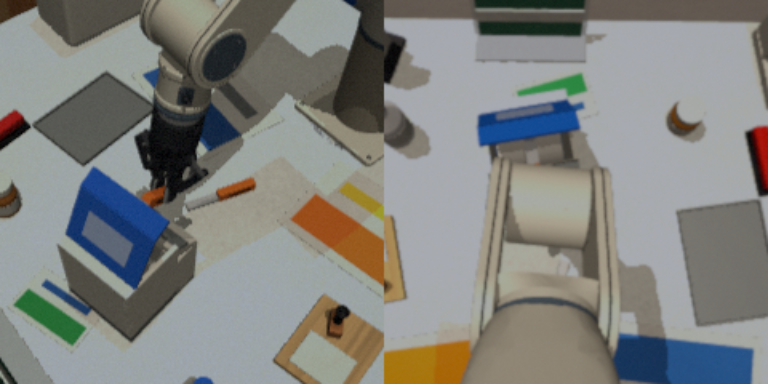

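The cover is about 60° open, riding on the blade. I'll continue to upright.

```bash
cat > ang.py <<'E'
from h import *
def cover_angle():
    out=[]
    for n in("scene","top"):
        im,d=camera(n); hsv=cv2.cvtColor(im,cv2.COLOR_BGR2HSV); W=cloud(n,d)
        m=(hsv[...,0]>100)&(hsv[...,0]<125)&(hsv[...,1]>140)
        Q=RP.inv().apply((W.reshape(-1,3)-PC)).reshape(W.shape)*1000
        m&=(Q[...,2]>185)&(Q[...,2]<300)&(np.abs(Q[...,1])<85)&(Q[...,0]>-60)&(Q[...,0]<110)
        P=Q[m]
        if n=="scene": # back face of plate (camera sees the back): points below the bend
            r=np.hypot(P[:,0]-62,P[:,2]-170); P=P[(r<92)&(r>15)]
            c=P.mean(0); u,s,vt=np.linalg.svd(P-c,full_matrices=False); nn=vt[2]
            nn=nn*np.sign(nn[0]); out.append((len(P),c.round(1),nn.round(3),"deg",round(90+np.degrees(np.arctan2(-nn[2],nn[0])) if 0 else np.degrees(np.arctan2(nn[0],nn[2])),2)))
        cv2.imwrite(f"pics/{n}_last.png",im)
    return out
E
python3 - <<'E'
from ang import *
v1=np.array([-95.5,-2.5])
for a in (66,72,78,84,89,93):
    p,o=arc(a,v1); manip.move_l(p,v=.06)
    f,s=fun(); w=RP.inv().apply(s["contact_force"]); print(a,w.round(1),round(s["clock"],2),round(s["width"],4))
    if np.linalg.norm(w)>15: print("stop");break
print(cover_angle())
im=cv2.imread("pics/scene_last.png")[60:300,160:400]; cv2.imwrite("pics/c6.png",cv2.resize(im,None,fx=2.4,fy=2.4))
E
```

```text
66 [-1.1 -0.4 -0.9] 21.99 0.016
72 [-0.2  0.3 -0.6] 22.31 0.016
78 [-0.1 -0.6 -1.3] 22.62 0.0161
84 [-0.5  0.  -1.5] 22.94 0.0158
89 [-0.4  0.2 -1.1] 23.23 0.0161
93 [ 0.5  0.1 -0.6] 23.49 0.0158
[(316, array([ 69.8,  11.3, 232.2]), array([ 0.998,  0.005, -0.062]), 'deg', np.float64(93.53))]
```

View pics/c6.png

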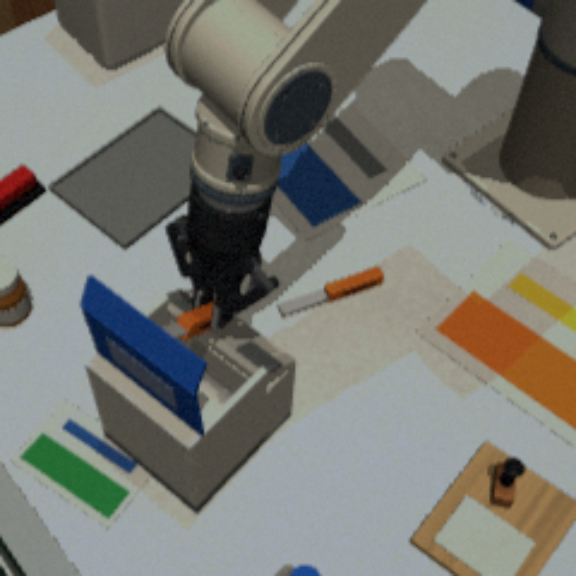

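Run:
```python
from ang import *
s=telemetry.get_state(); p0=np.array(s["tool_pos"])
manip.move_l(p0+RP.apply([-.16,0,.01]),v=.12)
print(cover_angle())
p,o=tcp_l(TIP0,OY,0,LEAN,G)
manip.movep([.42,-.2,.2],o); manip.movep(p+[0,0,.08],o)
s=telemetry.get_state(); im,d=camera("wrist"); cv2.imwrite("pics/w7.png",im)
im,d=camera("top"); cv2.imwrite("pics/c7.png",cv2.resize(im[100:340,180:480],None,fx=2.4,fy=2.4))
for t in("blade_tip","opener"):
    for r in nets.pinpoint("top",t)[:3]: print(t,round(r["score"],2),cam2w("top",r["location"]).round(4))
print("expect tip",TIP0+[0,0,.08],s["clock"],s["width"])
```

```text
[(321, array([ 69.8,  10.4, 231.5]), array([ 0.998,  0.004, -0.059]), 'deg', np.float64(93.39))]
blade_tip 0.54 [[ 0.5342 -0.3268  0.0981]]
blade_tip 0.51 [[ 0.4692 -0.041   0.0151]]
opener 0.82 [[ 0.3649 -0.0117  0.002 ]]
opener 0.63 [[ 0.4271 -0.3438  0.0885]]
expect tip [ 0.5318 -0.3316  0.095 ] 26.7167 0.016019135073599443
```

View pics/c7.png

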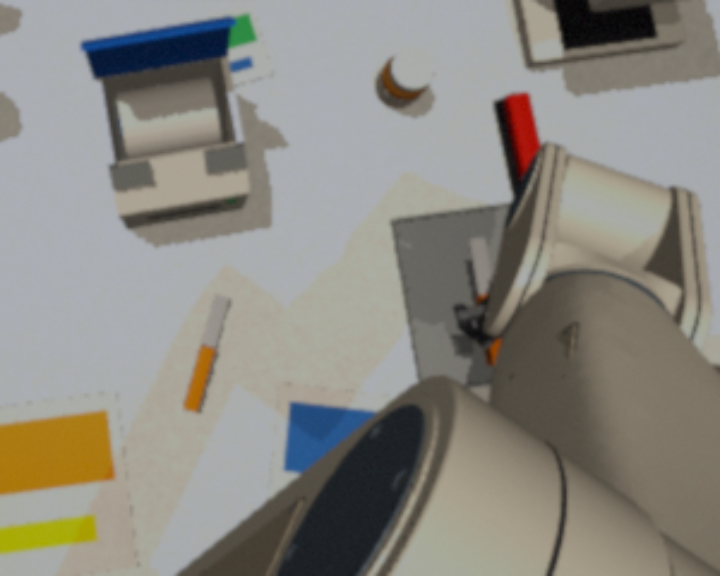

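The cover stays upright with the blade gone, and the opener hangs over the tray as expected. I'll lower it slowly and release.

Run:
```python
from ang import *
p,o=tcp_l(TIP0,OY,0,LEAN,G)
manip.move_l(p+[0,0,.008],v=.12); manip.pause(.2); f0=telemetry.get_state()["contact_force"][2]
for dz in(.005,.003,.0015,.0005,-.0003):
    manip.move_l(p+[0,0,dz],v=.02); manip.pause(.1); f=telemetry.get_state()["contact_force"][2]-f0; print(dz,f)
    if f>4: break
manip.let_go(); manip.move_l(p+[0,0,.10],v=.15)
manip.movep([.35,-.20,.3],[np.pi,0,np.pi/2])
print(cover_angle())
s=telemetry.get_state(); print(s["clock"],s["width"],s["contact_force"])
for n in("top","scene"):
    for t in("opener","blade_tip","stapler","jar","mug","sanitiser","stamp"):
        for r in nets.pinpoint(n,t)[:2]: print(n,t,round(r["score"],2),cam2w(n,r["location"]).round(3))
im=np.hstack([cv2.imread("pics/top_last.png"),cv2.imread("pics/scene_last.png")]); cv2.imwrite("pics/c8.png",cv2.resize(im,(800,300)))
```

```text
0.005 0.21800902307044367
0.003 -0.007902609873592148
0.0015 2.0884849469430673
0.0005 0.2647516325381878
-0.0003 7.817291106995697
[(319, array([ 69.8,  10.2, 231.8]), array([ 0.998,  0.003, -0.062]), 'deg', np.float64(93.55))]
32.2417 0.0853324792185954 [ 0.42458619 -0.8928535  -0.7997751 ]
top opener 0.74 [[ 0.367 -0.01   0.001]]
top opener 0.55 [[ 0.427 -0.343  0.008]]
top blade_tip 0.83 [[ 0.531 -0.329  0.021]]
top blade_tip 0.78 [[ 0.467 -0.042  0.016]]
top stapler 0.86 [[ 0.657 -0.418  0.008]]
top stapler 0.67 [[0.695 0.034 0.289]]
top jar 0.76 [[ 0.741 -0.263  0.002]]
top jar 0.19 [[ 0.658 -0.416  0.006]]
top mug 0.89 [[0.656 0.42  0.006]]
top mug 0.59 [[0.698 0.035 0.289]]
top sanitiser 0.86 [[0.716 0.287 0.006]]
top stamp 0.72 [[0.427 0.309 0.014]]
scene opener 0.69 [[ 0.364 -0.016 -0.   ]]
scene opener 0.5 [[ 0.435 -0.344  0.004]]
scene blade_tip 0.69 [[ 0.533 -0.331  0.018]]
scene blade_tip 0.61 [[ 0.469 -0.042  0.012]]
scene stapler 0.58 [[ 0.663 -0.413  0.003]]
scene jar 0.66 [[ 0.744 -0.265  0.001]]
scene mug 0.77 [[ 0.652  0.419 -0.001]]
scene mug 0.4 [[ 0.534 -0.329  0.02 ]]
scene sanitiser 0.85 [[0.71  0.289 0.   ]]
scene stamp 0.47 [[0.425 0.312 0.013]]
```

View pics/c8.png

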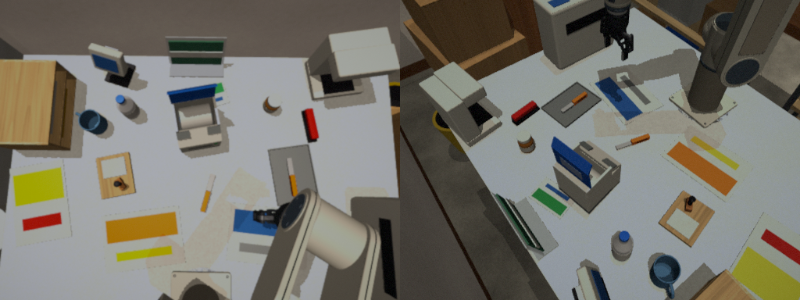

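The cover stands upright, the opener lies in the tray at top (292,178), nothing else has moved and the robot is clear.

```bash
python3 -c "
from h import *
workorder.hand_in(); print(telemetry.get_state()['clock'])"
```

```text
the job is handed in; nothing more can be done
the job is handed in; nothing more can be done
```

The label printer's cover is standing upright and the opener is back in its tray. I handed the job in at about 32 s of the 61 s allowed.

- **Opener:** I took the one in the tray, the farthest to the robot's right, and left the look-alike on the counter alone.
- **Prising:** I touched the ramp with the blade to find its height, then slid it about 25 mm under the lip by position before levering. No contact force showed on the way in, so that depth comes from the fitted printer pose, not a direct measurement. The lever-up ran along an arc about the hinge, with forces staying around noise level (1–2 N).
- **Last checks:** The cover measured about 93.5°, slightly past upright, and held there after the blade was withdrawn. Both cameras put the opener within about 7 mm of where it started, inside the tray with the gripper open and well clear. The other things on the counter were where they began, to within the networks' accuracy.
- **Disagreements:** The networks gave a few false matches on the raised cover and elsewhere, such as "stapler" and "mug". I discounted those against the pictures. When I set the opener down, the force rose to about 8 N as it met the tray floor, and then I released it.

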